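# Lay the second brick of the pot rest

## Task

Make a rest for the hot pot: tip the brick that stands on its long edge over with a push so that it lies flat on its broad side, then push it along the bench until its long side is flush against the long side of the brick that is already laid, with the ends of the two bricks lined up. Only push it, never pick it up, and leave the mug, bowl, lid and ladle where they are.

Things in the scene. Friction and masses are not known exactly. Their poses are not given: they have to be found in the camera images.
- brick: Loose cream firebrick, 0.5 to 0.8 kg. At the start it stands on a long narrow face, the nearer of the two bricks: 50 mm thick (own x, roughly away from the robot), 200 long (own y), 100 tall (own z). Origin: centre of the face it then stands on; axes turn with it. Pushed level near its top it tips without slipping and falls once leaned 27 degrees, clear of the laid brick; flat, it slides.
- brick_mid (a point): The centre of the loose brick (50 mm above the bench while it stands, 25 mm when it lies flat); same axes as brick.
- rest: The brick already laid, same look and size, fixed to the bench: 100 mm along its own x (away from the robot), 200 mm along its own y, 50 mm tall. Origin: centre of its underside. The loose brick must meet its long side facing the robot, 50 mm from the origin toward -x, so the loose brick's centre ends at x = -100 mm, y = 0 of this frame.
- mug: Bystander: green enamel mug, 84 mm wide, 85 mm tall, with a handle; left of the work. Origin at the centre of its underside.
- bowl: Bystander: clay grinding bowl, 130 mm wide, 50 mm tall; left of the work, farther out. Origin at the centre of its underside.
- lid: Bystander: silver aluminium pot lid lying flat, 200 mm wide, 47 mm tall with its knob; right of the work, farther out. Origin at the centre of its underside.
- ladle: Bystander: red plastic ladle, bowl 84 mm wide and 34 mm tall, handle reaching 250 mm from the bowl's centre toward its own -x; right of the work. Origin under the centre of its bowl.
Things that resemble listed ones, but are neither listed nor needed, are in the scene too. Leave any turquoise look-alike of the rest alone.

How it is judged:
By the outcome, as a careful person would: the job done as asked, in the order asked, and still so for the second after the job is handed in, with the robot touching nothing.
It also fails if it takes over 72 s, if anything falls off the work surface, if the arm or the gripper's body presses on something with over 40 N, if the wrist force passes 120 N, or if a joint passes its speed limit or range.

## Robot

A 7-joint arm with a two-finger parallel gripper is mounted at the origin on the work surface. World frame = base frame: x ahead of the robot, y to its left, z up, the work surface at z = 0. Lengths are in mm, angles in degrees, forces in N, time in s.
With the tool pointing down it reaches from about 400 to 925 mm from the base axis. Payload 5.6 kg.
Tool frame: the origin (TCP) lies at the very end of the fingers, on their centre line; the grasp point (between the pads) lies 19 mm behind it; z points along the fingers, y is the line along which they close (so a half turn about z gives the same grasp; the last joint's range is limited). The gripper opens to 85 mm and grips with 20 to 120 N. Pads are 22 mm wide; open, the fingers measure 114 mm over their backs; the gripper's body (76 mm by 85 mm) begins 54 mm behind the grasp point. The pads swing forward as they close: fully open they stand 13 mm farther back than shut.
Start: joints at [73.339, 26.786, -0.665, 91.828, 0.344, 61.387, -3.226], TCP at [159.384, -630.163, 231.29] pointing down, gripper open.
Joint ranges: [-144.91, 144.91], [-17.63, 115.5], [-89.93, 88.59], [15.96, 139.68], [-74.01, 254.01], [8.47, 105.57], [-167.45, 167.45]. Speed limits (degrees/s): [147.25, 147.25, 180, 180, 180, 180, 180].

## Interface

Orientations are given as [roll, pitch, yaw] about the fixed x, y, z axes, in that order (R = Rz(yaw) Ry(pitch) Rx(roll)).
In Python, from rig import bot gives the robot as it stands.
- The arm moves only by the tool carry_out, never from a script. Its argument "targets" is a list of rows, each a list of 7 numbers: the closure, from 0 (fully open) to 1 (shut), then the shift along the tool's x, y, z in units of 0.2 m (1.0 is 0.2 m), then the turn, a rotation vector about the tool's x, y, z in units of 45 degrees (1.0 is 45 degrees). A call has 1 to 20 rows; each row is the pose to reach, as a shift and turn from the pose commanded when the call began, along the tool's axes at that moment; what a row does not reach only later rows make up. A row lasts 1/10 s, in which the tool goes at most 50 mm and 8.59 degrees, less where a joint would pass 70% of its speed; a pose out of reach is approached as far as the arm can. A call with a number of a shift or a turn outside -1 to 1 is refused whole. A call with a gripper value outside its range is refused whole. The fingers move at their own pace and stop on an object; "grip_force" is the grip in N (left out, the last holds). Time passes only in rows, so rows that repeat a pose let the fingers close. It gives the time, the measured TCP pose, the force, the opening and the grip force at its end, in the units of the state.
- bot.observe(): the state, without advancing time (a new reading comes with each control period).
- bot.read_camera(name): name is "scene" or "top" or "wrist"; returns a dict with "pixels" (420x560x3 uint8, red, green, blue), "fx", "fy", "cx", "cy" (pixels), "T" (4x4, takes a point from camera to world coordinates). Camera axes: x right, y up, looking along -z (the intrinsics and any distortion apply to the point x, -y, -z); pixel columns grow to the right and rows downward; lengths in mm; the calibration is good to about 2 mm. A picture is of the moment at which its call begins. There is no depth.
- bot.sign_off(): hands the job in; it is judged then, once.
The state is a dict: "clock": time; "joint_positions": joint angles; "qvel": joint speeds; "joint_torque": joint torques, N m; "tool_pos": TCP position; "tool_rot": TCP orientation; "contact_force": force on the tool from outside, world axes, zero at the start; "ft_torque": the same for the moment, N m; "gripper_width": finger opening in mm; "finger_force": force on a finger pad.
Only numpy, scipy, OpenCV 4.12 (cv2) and the standard library are available. Lean on these libraries where they do the work, as an engineer would, in place of code of your own. Each camera call takes 0.05 s, during which the arm holds its last target. There are 200 camera calls.

## Working session

There is one attempt and no reset: what is moved stays moved. The work goes in short steps, Python scripts to look and compute and a tool call to move; the robot and the scene stay as the last step left them, time stands still between calls to the robot, and variables do not carry over. Pictures are saved under pics/ and viewed, at most 10 in all, crops included, and the job is handed in when it is done.

Besides the shell and the picture viewer there is one more tool, called after "Request:" as name([rows], argument=value, ...), one row to a line, values as JSON. carry_out: Moves the arm, as the interface text tells. Its arguments: {"type":"object","properties":{"targets":{"type":"array","items":{"type":"array","items":{"type":"number"}}},"grip_force":{"type":"number"}},"required":["targets"]}

```bash
mkdir -p pics
cat > h.py <<'E'
import numpy as np, cv2
from rig import bot
def ray(c,u,v,z):
    # pixel -> world point at height z
    T=np.array(c['T']); d=T[:3,:3]@np.array([(u-c['cx'])/c['fx'],-(v-c['cy'])/c['fy'],-1.])
    o=T[:3,3]; return o+d*(z-o[2])/d[2]
def proj(c,P):
    T=np.array(c['T']); p=T[:3,:3].T@(np.array(P,float)-T[:3,3])
    return c['cx']+c['fx']*p[0]/-p[2], c['cy']-c['fy']*p[1]/-p[2]
def save(c,n): cv2.imwrite('pics/'+n,c['pixels'][:,:,::-1])
E
python3 - <<'E'
from h import *
for n in('top','scene'):
    c=bot.read_camera(n); save(c,n+'0.png'); print(c['fx'],c['cx'],c['cy'],np.round(c['T'],3).tolist(),[k for k in c])
print(bot.observe())
E
```

```text
454.2893417139439 283.25649408472475 213.01453995811175 [[-0.003, 0.998, -0.063, 448.002], [-1.0, -0.002, 0.019, -4.59], [0.019, 0.063, 0.998, 1382.678], [0.0, 0.0, 0.0, 1.0]] ['pixels', 'fx', 'fy', 'cx', 'cy', 'T']
468.4258702193774 275.6343162235045 209.1164246370448 [[0.717, -0.467, 0.518, 1189.996], [0.697, 0.456, -0.554, -720.704], [0.023, 0.758, 0.652, 893.154], [0.0, 0.0, 0.0, 1.0]] ['pixels', 'fx', 'fy', 'cx', 'cy', 'T']
{'clock': 0.1, 'joint_positions': array([73.33753798, 26.83222794, -0.66502446, 91.8756526 ,  0.3444095 ,
       61.38606041, -3.22629796]), 'qvel': array([-0.12166293, -0.09301558, -0.03506331, -0.12443107,  0.0738506 ,
       -0.01852501,  0.01985996]), 'joint_torque': array([ 7.30651809e-04, -5.33509862e+01,  2.15298455e-02, -2.51963067e+01,
        1.15336184e-02,  4.27299994e-03, -4.49719749e-06]), 'tool_pos': array([ 159.24908958, -629.67464404,  230.4190986 ]), 'tool_rot': array([-1.79908297e+02,  7.07920143e-03,  1.41950224e+01]), 'contact_force': array([-0.7426632 ,  0.17650727,  0.01516953]), 'ft_torque': array([ 0.00695564,  0.00459324, -0.00756147]), 'finger_force': 0.0, 'gripper_width': 85.56492243221969}
```

View pics/top0.png

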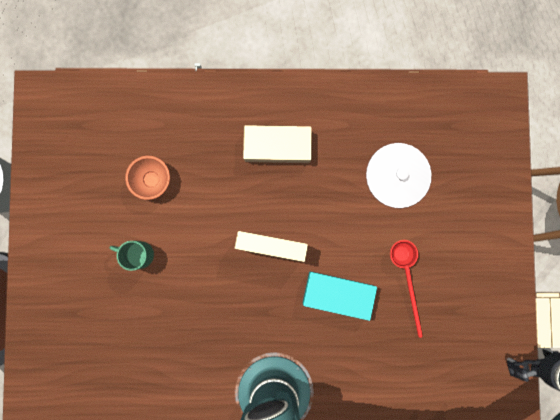

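View pics/scene0.png

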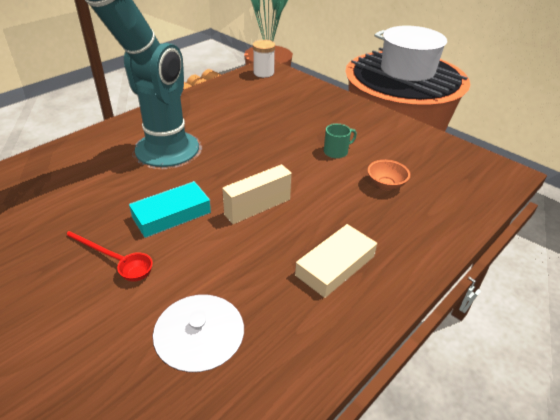

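The top view shows the loose brick standing at about (271,247), the laid rest at (278,143), the mug at (133,256), the bowl at (148,178), the lid at (399,175) and the ladle at (404,254). The turquoise block at (340,296) is the decoy. Candidates for the loose brick are the cream block at (271,247), which is thin-topped and nearer, and the cream block at (278,143), which lies flat and farther. The first fits "stands on its edge, nearer".

```bash
cat >> h.py <<'E'
def faces(c,box,thr=None):
    # bright cream pixels in box -> (minAreaRect corners)
    u0,v0,u1,v1=box; p=c['pixels'][v0:v1,u0:u1].astype(int)
    m=((p[:,:,2]>110)&(p[:,:,0]>150)&(p[:,:,1]>140)).astype(np.uint8)
    if thr: m&=(p[:,:,0]>thr).astype(np.uint8)
    k=max(cv2.findContours(m,cv2.RETR_EXTERNAL,cv2.CHAIN_APPROX_NONE)[0],key=cv2.contourArea)
    r=cv2.minAreaRect(k); return cv2.boxPoints(r)+[u0,v0], r
E
python3 - <<'E'
from h import *
c=bot.read_camera('top')
p=c['pixels']
print(p[115:175:2,278].tolist()); print(p[225:270:2,271].tolist())
for box,z in(((225,220,320,272),100),((230,110,325,180),50)):
  for thr in(None,240):
    b,r=faces(c,box,thr); W=np.array([ray(c,u,v,z) for u,v in b])
    print(z,thr,np.round(b,1).tolist(),np.round(W[:,:2]).tolist(),W.mean(0).round(1),[round(np.linalg.norm(W[i]-W[i-1]),1) for i in range(4)])
cv2.imwrite('pics/crop1.png',cv2.resize(p[110:280,220:400,::-1],None,fx=3.5,fy=3.5,interpolation=cv2.INTER_CUBIC))
E
```

```text
[[141, 89, 61], [146, 94, 70], [143, 89, 64], [138, 84, 61], [141, 89, 63], [152, 111, 84], [255, 255, 241], [254, 253, 236], [254, 253, 238], [254, 253, 238], [254, 253, 237], [254, 253, 236], [254, 253, 238], [254, 253, 237], [254, 253, 238], [254, 253, 239], [254, 253, 239], [254, 253, 238], [254, 254, 240], [254, 254, 241], [254, 254, 240], [255, 254, 241], [241, 229, 182], [100, 87, 72], [78, 52, 38], [103, 64, 43], [132, 84, 58], [126, 76, 53], [119, 74, 51], [127, 81, 58]]
[[139, 88, 60], [145, 89, 64], [147, 92, 67], [137, 86, 62], [138, 86, 62], [145, 87, 60], [243, 236, 195], [255, 255, 242], [254, 254, 241], [254, 254, 240], [254, 254, 241], [254, 254, 241], [254, 254, 241], [254, 254, 240], [255, 255, 243], [242, 232, 193], [72, 41, 26], [131, 85, 60], [131, 84, 61], [133, 86, 60], [128, 80, 59], [134, 84, 59], [129, 81, 60]]
100 None [[233.8, 248.3], [237.2, 230.1], [307.5, 243.3], [304.1, 261.5]] [[430.0, 110.0], [481.0, 101.0], [443.0, -97.0], [392.0, -87.0]] [436.4   6.7 100. ] [np.float64(201.2), np.float64(51.9), np.float64(201.7), np.float64(51.9)]
100 240 [[234.6, 248.2], [237.9, 230.7], [307.2, 243.7], [303.9, 261.2]] [[430.0, 108.0], [479.0, 99.0], [442.0, -96.0], [393.0, -87.0]] [436.   6. 100.] [np.float64(198.3), np.float64(50.0), np.float64(198.8), np.float64(50.0)]
50 None [[242.6, 158.7], [243.3, 124.7], [311.1, 126.0], [310.5, 160.0]] [[693.0, 90.0], [795.0, 88.0], [791.0, -114.0], [689.0, -111.0]] [742.1 -12.   50. ] [np.float64(200.9), np.float64(102.1), np.float64(201.9), np.float64(102.4)]
50 240 [[244.0, 126.0], [310.0, 126.0], [310.0, 159.0], [244.0, 159.0]] [[791.0, 86.0], [791.0, -111.0], [692.0, -110.0], [692.0, 86.0]] [741.8 -12.3  50. ] [np.float64(99.0), np.float64(196.3), np.float64(99.3), np.float64(195.4)]
```

View pics/crop1.png

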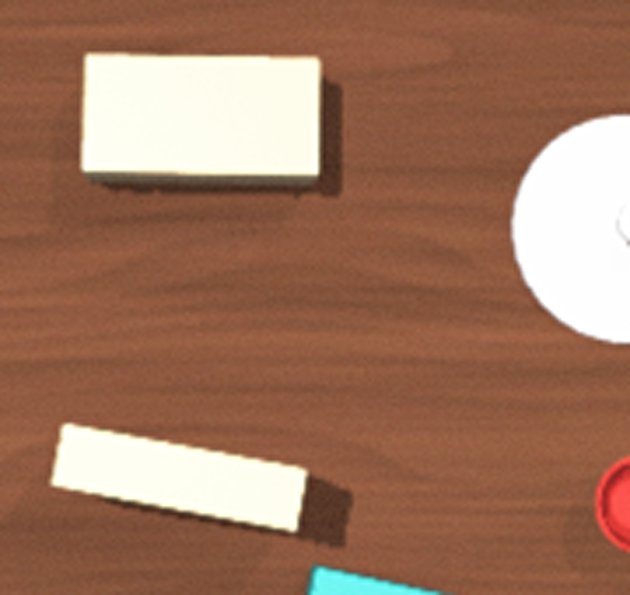

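Crop: the standing brick's top is about 200x50 mm, centred near world (436,6), yaw −10.7°. The rest's top is about 200x100 mm, centred near (742,−12), yaw about −1°. Both sizes match the description. I'll move above the near side of the loose brick with the gripper open, so both fingers push evenly.

```bash
cat >> h.py <<'E'
from scipy.spatial.transform import Rotation as Ro
def row(cur,rot,P,rotT):
    R=Ro.from_euler('xyz',rot,degrees=True); Rt=Ro.from_euler('xyz',rotT,degrees=True)
    s=R.inv().apply(np.array(P,float)-cur)/200; t=(R.inv()*Rt).as_rotvec(degrees=True)/45
    return np.round(np.r_[s,t],3).tolist()
E
python3 - <<'E'
from h import *
cur=[159.384,-630.163,231.29]; yaw=14.2
for P,y in(((340,-540,231),14.2),((480,-390,231),14.2),((520,-210,231),0),((480,-40,231),-10.7),((386,15.5,160),-10.7)):
    print(P,row(np.array(cur),[180,0,yaw],P,[180,0,y])); cur=P;yaw=y
E
```

```text
(340, -540, 231) [0.986, -0.216, 0.001, 0.0, 0.0, 0.0]
(480, -390, 231) [0.863, -0.555, -0.0, 0.0, 0.0, 0.0]
(520, -210, 231) [0.415, -0.823, -0.0, 0.0, -0.0, 0.316]
(480, -40, 231) [-0.2, -0.85, -0.0, 0.0, -0.0, 0.238]
(386, 15.5, 160) [-0.513, -0.185, 0.355, 0.0, 0.0, 0.0]
```

Request:
carry_out([
  [0,0.5,-0.11,0,0,0,0],
  [0,0.99,-0.22,0,0,0,0],
  [0,0.99,-0.22,0,0,0,0],
  [0,0.99,-0.22,0,0,0,0],
  [0,0.99,-0.22,0,0,0,0],
  [0,0.99,-0.22,0,0,0,0],
])

```text
clock: 0.75
tool_pos: [342.4, -537.5, 230.9]
tool_rot: [-180.0, -0.0, 14.4]
contact_force: [0.5, -1.1, -0.2]
gripper_width: 85.7
finger_force: 0.0
```

Request:
carry_out([
  [0,0.86,-0.55,0,0,0,0],
  [0,0.86,-0.55,0,0,0,0],
  [0,0.86,-0.55,0,0,0,0],
  [0,0.86,-0.55,0,0,0,0],
  [0,0.86,-0.55,0,0,0,0],
  [0,0.86,-0.55,0,0,0,0],
  [0,0.86,-0.55,0,0,0,0],
])

```text
clock: 1.45
tool_pos: [478.3, -392.5, 231.1]
tool_rot: [180.0, 0.1, 14.0]
contact_force: [-0.2, -0.3, -0.5]
gripper_width: 85.1
finger_force: 0.0
```

Request:
carry_out([
  [0,0.42,-0.82,0,0,0,0.32],
  [0,0.42,-0.82,0,0,0,0.32],
  [0,0.42,-0.82,0,0,0,0.32],
  [0,0.42,-0.82,0,0,0,0.32],
  [0,0.42,-0.82,0,0,0,0.32],
  [0,0.42,-0.82,0,0,0,0.32],
  [0,0.42,-0.82,0,0,0,0.32],
])

```text
clock: 2.15
tool_pos: [520.5, -213.8, 231.2]
tool_rot: [179.9, 0.0, -0.5]
contact_force: [0.3, 0.2, -0.1]
gripper_width: 85.3
finger_force: 0.0
```

Request:
carry_out([
  [0,-0.2,-0.85,0,0,0,0.24],
  [0,-0.2,-0.85,0,0,0,0.24],
  [0,-0.2,-0.85,0,0,0,0.24],
  [0,-0.2,-0.85,0,0,0,0.24],
  [0,-0.2,-0.85,0,0,0,0.24],
  [0,-0.2,-0.85,0,0,0,0.24],
  [0,-0.2,-0.85,0,0,0,0.24],
])

```text
clock: 2.85
tool_pos: [482.5, -43.1, 231.2]
tool_rot: [180.0, -0.0, -11.3]
contact_force: [0.1, 0.5, 0.2]
gripper_width: 85.4
finger_force: 0.0
```

Request:
carry_out([
  [0,-0.25,-0.1,0,0,0,0],
  [0,-0.51,-0.2,0,0,0,0],
  [0,-0.51,-0.2,0.17,0,0,0],
  [0,-0.51,-0.2,0.35,0,0,0],
  [0,-0.51,-0.2,0.35,0,0,0],
  [0,-0.51,-0.2,0.35,0,0,0],
])

```text
clock: 3.45
tool_pos: [390.2, 17.3, 161.5]
tool_rot: [180.0, 0.1, -11.1]
contact_force: [-0.3, -0.3, 0.6]
gripper_width: 85.5
finger_force: 0.0
```

Run:
```python
from h import *
c=bot.read_camera('wrist'); save(c,'w1.png'); print(np.round(c['T'],3).tolist(),c['fx'])
o=bot.observe(); print(o['tool_pos'],o['tool_rot'],o['joint_positions'])
```

```text
[[-0.193, 0.928, 0.319, 472.09], [-0.981, -0.183, -0.063, 0.96], [0.0, -0.325, 0.946, 304.796], [0.0, 0.0, 0.0, 1.0]] 312.2278586692751
[390.98090642  17.50989271 162.22303707] [-1.79980520e+02 -5.77248223e-02 -1.11357090e+01] [   7.80310399    8.60122296  -16.32595342  128.7297769     3.53514626
   43.00439292 -112.06877845]
```

View pics/w1.png

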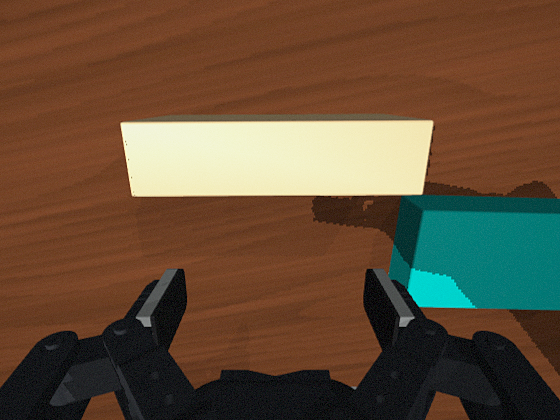

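The wrist view shows the brick's near top edge running from (132,196) to (424,194), parallel to the finger line. The decoy is below right, near (480,250), and 50 mm tall, so the fingers clear it at z=75. Next is a descent to TCP z=72 with a check of the gap.

Request:
carry_out([
  [0,-0.02,0,0.2,0,0,0],
  [0,-0.03,0,0.44,0,0,0],
  [0,-0.03,0,0.44,0,0,0],
  [0,-0.03,0,0.44,0,0,0],
])

```text
clock: 3.9
tool_pos: [384.7, 19.3, 74.2]
tool_rot: [180.0, 0.0, -11.0]
contact_force: [0.0, 0.3, 0.1]
gripper_width: 85.6
finger_force: 0.0
```

Run:
```python
from h import *
c=bot.read_camera('wrist')
o=bot.observe(); print(o['tool_pos'],o['tool_rot'],o['joint_positions'],o['contact_force'])
t=bot.read_camera('top')
b,r=faces(c,(0,0,560,270),None)
W=np.array([ray(c,u,v,100) for u,v in b]); print(b,W)
R=Ro.from_euler('xyz',o['tool_rot'],degrees=True); print(R.inv().apply(W-o['tool_pos']))
```

```text
[385.85294371  19.42325071  75.29026756] [-179.96324013   -0.18934928  -11.039783  ] [   5.06786937   18.41118736  -14.50639711  132.94455447    9.35547533
   29.32861499 -117.92332541] [ 1.53534329  0.25070297 -0.41229668]
[[  8.97402382 120.14530945]
 [552.99450684 118.34986877]
 [553.40124512 241.57624817]
 [  9.3807373  243.37168884]] [[478.17913658  99.17483995 100.        ]
 [441.03938661 -94.70233361 100.        ]
 [390.10674445 -99.40171066 100.        ]
 [432.39457794 121.76559362 100.        ]]
[[  75.42722051  -95.9710089   -24.39902886]
 [  76.10040201  101.43023426  -24.52345298]
 [  27.01045021  115.79565873  -24.6949011 ]
 [  26.16428334 -109.37650047  -24.55323137]]
```

Request:
carry_out([
  [0,0.02,0.015,0,0,0,0],
  [0,0.04,0.015,0,0,0,0],
  [0,0.06,0.015,0,0,0,0],
  [0,0.075,0.015,0,0,0,0],
  [0,0.09,0.015,0,0,0,0],
  [0,0.105,0.015,0,0,0,0],
  [0,0.12,0.015,0,0,0,0],
  [0,0.135,0.015,0,0,0,0],
  [0,0.15,0.015,0,0,0,0],
  [0,0.165,0.015,0,0,0,0],
  [0,0.18,0.015,0,0,0,0],
  [0,0.195,0.015,0,0,0,0],
  [0,0.21,0.015,0,0,0,0],
  [0,0.225,0.015,0,0,0,0],
])

```text
clock: 5.4
tool_pos: [427.9, 7.8, 73.3]
tool_rot: [-180.0, -0.0, -11.0]
contact_force: [-0.3, -0.2, 0.7]
gripper_width: 85.5
finger_force: 0.6
```

Run:
```python
from h import *
c=bot.read_camera('wrist'); save(c,'w2.png')
o=bot.observe(); print(o['tool_pos'],o['contact_force'])
```

```text
[428.54225557   7.74619955  73.36877656] [0.67894208 0.67043353 0.23336965]
```

View pics/w2.png

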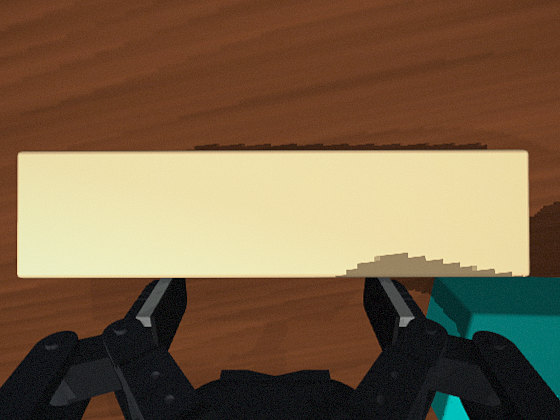

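The wrist view shows the brick's top face leaning forward, with its near edge along row 276 from column 18 to 528 and both fingers on it. It hasn't fallen yet, so I'll keep pushing slowly.

Request:
carry_out([
  [0,0.015,0,0,0,0,0],
  [0,0.03,0,0,0,0,0],
  [0,0.045,0,0,0,0,0],
  [0,0.06,0,0,0,0,0],
  [0,0.075,0,0,0,0,0],
  [0,0.09,0,0,0,0,0],
  [0,0.09,0,0,0,0,0],
  [0,0.09,0,0,0,0,0],
  [0,0.09,0,0,0,0,0],
])

```text
clock: 6.35
tool_pos: [444.8, 4.5, 73.2]
tool_rot: [180.0, 0.0, -11.0]
contact_force: [0.6, -0.4, 0.2]
gripper_width: 85.5
finger_force: 0.0
```

Run:
```python
from h import *
c=bot.read_camera('wrist'); save(c,'w3.png')
o=bot.observe(); print(o['tool_pos'],o['contact_force'])
```

```text
[444.88400496   4.50244762  73.24279179] [-0.51850777 -0.4547631   0.41248895]
```

View pics/w3.png

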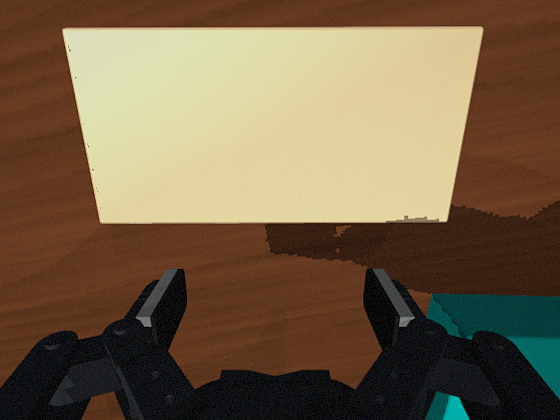

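The brick now lies flat, with top corners at (64,28), (482,27), (448,222) and (101,223). The fingers are clear of it, and the decoy corner is at (432,292).

Run:
```python
from h import *
c=bot.read_camera('wrist'); o=bot.observe()
R=Ro.from_euler('xyz',o['tool_rot'],degrees=True)
W=np.array([ray(c,u,v,50) for u,v in((64,28),(482,27),(448,222),(101,223),(432,292))]); print(W.round(1)); print(R.inv().apply(W-o['tool_pos']).round(1),W[:4].mean(0))
```

```text
[[ 577.2   79.8   50. ]
 [ 540.1 -113.7   50. ]
 [ 442.8  -96.5   50. ]
 [ 480.2   99.    50. ]
 [ 397.2  -86.1   50. ]]
[[115.5 -99.1  23.2]
 [115.9  97.8  23.2]
 [ 17.2  99.6  23.3]
 [ 16.6 -99.5  23.2]
 [-29.5  98.1  23.3]] [510.06637163  -7.86327689  50.        ]
```

Request:
carry_out([
  [0,-0.025,0,0,0,0,0],
  [0,-0.025,0,0.12,0,0,0],
  [0,-0.025,0,0.22,0,0,0],
  [0,-0.025,0,0.29,0,0,0],
  [0,-0.025,0,0.29,0,0,0],
  [0,-0.025,0,0.29,0,0,0],
])

```text
clock: 7.05
tool_pos: [439.8, 5.6, 15.4]
tool_rot: [180.0, 0.0, -11.0]
contact_force: [-0.6, 0.6, -0.5]
gripper_width: 85.4
finger_force: 0.0
```

Run:
```python
from h import *
o=bot.observe(); print(o['tool_pos'],o['tool_rot'],o['contact_force'])
s=np.array([510,-8.]);e=np.array([615,-9.5])
for f in(.0,.1,.25,.5,.75,1):
    c=s+(e-s)*f; y=-11+9.9*f; a=np.radians(y)
    P=np.r_[c-61*np.array([np.cos(a),np.sin(a)]),o['tool_pos'][2]]
    print(f,P.round(1),row(o['tool_pos'],[180,0,-11],P,[180,0,y]))
```

```text
[439.83429066   5.59592078  15.35677231] [ 1.79992107e+02  3.63662571e-02 -1.09901612e+01] [-0.58784899  0.58445495 -0.48560297]
0.0 [450.1   3.6  15.4] [0.052, -0.0, -0.0, 0.0, 0.0, 0.0]
0.1 [460.4   2.5  15.4] [0.104, -0.004, -0.0, 0.0, 0.0, -0.022]
0.25 [475.9   0.7  15.4] [0.182, -0.01, -0.0, 0.0, 0.0, -0.055]
0.5 [501.8  -2.3  15.4] [0.312, -0.02, -0.0, 0.0, 0.0, -0.11]
0.75 [527.9  -5.3  15.4] [0.443, -0.03, -0.0, -0.0, 0.0, -0.165]
1 [554.   -8.3  15.4] [0.574, -0.041, -0.0, 0.0, 0.0, -0.22]
```

Request:
carry_out([
  [0,0.025,0,0,0,0,0],
  [0,0.05,0,0,0,0,0],
  [0,0.08,-0.002,0,0,0,-0.01],
  [0,0.11,-0.004,0,0,0,-0.023],
  [0,0.145,-0.007,0,0,0,-0.039],
  [0,0.18,-0.01,0,0,0,-0.055],
  [0,0.215,-0.013,0,0,0,-0.07],
  [0,0.25,-0.016,0,0,0,-0.084],
  [0,0.285,-0.018,0,0,0,-0.099],
  [0,0.32,-0.021,0,0,0,-0.114],
  [0,0.355,-0.024,0,0,0,-0.128],
  [0,0.39,-0.026,0,0,0,-0.143],
  [0,0.425,-0.029,0,0,0,-0.158],
  [0,0.46,-0.032,0,0,0,-0.172],
  [0,0.495,-0.035,0,0,0,-0.187],
  [0,0.525,-0.037,0,0,0,-0.2],
  [0,0.55,-0.039,0,0,0,-0.21],
  [0,0.565,-0.04,0,0,0,-0.217],
  [0,0.574,-0.041,0,0,0,-0.22],
  [0,0.574,-0.041,0,0,0,-0.22],
])

```text
clock: 9.05
tool_pos: [553.3, -8.9, 15.2]
tool_rot: [180.0, 0.2, -1.1]
contact_force: [-5.4, -0.0, 2.4]
gripper_width: 85.6
finger_force: 2.5
```

Run:
```python
from h import *
c=bot.read_camera('wrist'); t=bot.read_camera('top'); o=bot.observe(); print(o['tool_pos'],o['tool_rot'],o['contact_force'])
save(t,'t2raw.png'); save(c,'w4raw.png')
a=cv2.resize(t['pixels'][100:300,200:360],(640,800))[:600]
w=cv2.resize(c['pixels'],(400,300)); k=cv2.resize(t['pixels'][105:255,210:345],(400,444))
m=np.zeros((444,800,3),np.uint8); m[:300,:400]=w; m[:,400:]=k
cv2.imwrite('pics/m4.png',m[:,:,::-1])
```

```text
[553.3076879   -8.93402743  15.22765878] [ 1.79958498e+02  1.38277357e-01 -1.12505946e+00] [-5.36330049 -0.41636769  2.14414497]
```

View pics/m4.png

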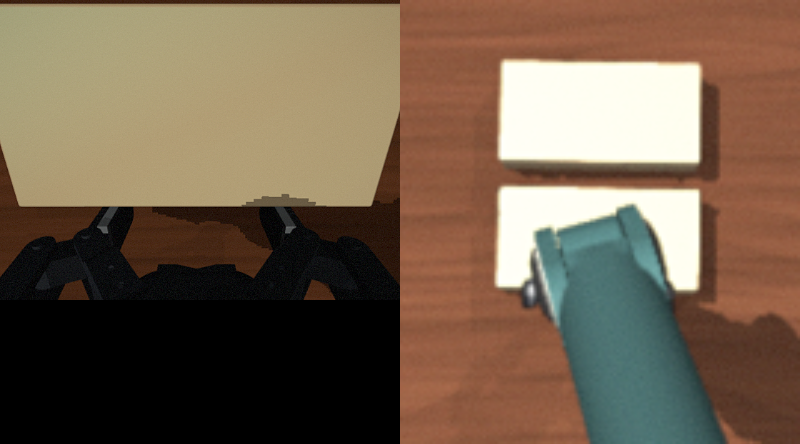

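The composite shows the brick flat and parallel to the rest, with a gap of about 23 px and ends within about 2 px. The fingers are on its near side. I'll measure the end offset at subpixel level.

```bash
cat >> h.py <<'E'
def cross(line,lev=None):
    lev=lev or (line.max()+line.min())/2
    i=np.where(np.diff((line>lev).astype(int))!=0)[0]
    return [k+(lev-line[k])/(line[k+1]-line[k]) for k in i]
def ends(t,rows,umid=276):
    # left/right end crossings (blue channel) in world y at z=50
    out=[]
    for v in rows:
        l=t['pixels'][v,220:335,2].astype(float); lo=np.median(l[:15]); lev=(lo+238)/2
        x=cross(l,lev); out.append([v]+[ray(t,220+x[0],v,50)[1],ray(t,220+x[-1],v,50)[1]])
    return np.array(out)
E
python3 - <<'E'
from h import *
t=bot.read_camera('top')
print(ends(t,range(128,156,4)).round(1)); print(ends(t,range(171,200,4)).round(1))
for u in(248,254,262,300,304):
    l=t['pixels'][110:215,u,2].astype(float); print(u,[round(ray(t,u,110+x,50)[0],1) for x in cross(l,150)])
E
```

```text
[[ 128.    86.6 -113.2]
 [ 132.    86.6 -112.8]
 [ 136.    86.8 -112.3]
 [ 140.    87.5 -112.2]
 [ 144.    87.9 -112.1]
 [ 148.    87.8 -112. ]
 [ 152.    89.  -111.9]]
[[ 171.    89.1 -111.4]
 [ 175.    89.  -111.1]
 [ 179.    89.4 -111.2]
 [ 183.    89.5 -110.9]
 [ 187.    90.  -111. ]
 [ 191.    90.2 -110.6]
 [ 195.    90.5 -110.4]
 [ 199.    91.6 -109.4]]
248 [np.float64(794.3), np.float64(693.4), np.float64(666.9), np.float64(565.9)]
254 [np.float64(794.5), np.float64(693.3), np.float64(666.7), np.float64(600.9), np.float64(568.7), np.float64(556.2)]
262 [np.float64(793.1), np.float64(692.9), np.float64(666.7), np.float64(619.4), np.float64(615.5), np.float64(614.4), np.float64(576.8), np.float64(573.4), np.float64(573.4), np.float64(535.9)]
300 [np.float64(791.6), np.float64(690.7), np.float64(663.8), np.float64(574.7)]
304 [np.float64(791.6), np.float64(690.6), np.float64(663.6), np.float64(562.7)]
```

The end offset is under 1 mm and the sides are parallel, so I'll close the 26.8 mm gap slowly.

Request:
carry_out([
  [0,0.015,0,0,0,0,0],
  [0,0.03,0,0,0,0,0],
  [0,0.045,0,0,0,0,0],
  [0,0.06,0,0,0,0,0],
  [0,0.07,0,0,0,0,0],
  [0,0.08,0,0,0,0,0],
  [0,0.09,0,0,0,0,0],
  [0,0.1,0,0,0,0,0],
  [0,0.11,0,0,0,0,0],
  [0,0.115,0,0,0,0,0],
  [0,0.12,0,0,0,0,0],
  [0,0.125,0,0,0,0,0],
  [0,0.13,0,0,0,0,0],
  [0,0.135,0,0,0,0,0],
  [0,0.135,0,0,0,0,0],
])

```text
clock: 10.7
tool_pos: [581.0, -8.9, 15.2]
tool_rot: [180.0, 0.1, -1.1]
contact_force: [-5.8, 0.1, 1.7]
gripper_width: 85.4
finger_force: 2.8
```

Request:
carry_out([
  [0,0.003,0,0,0,0,0],
  [0,0.006,0,0,0,0,0],
  [0,0.009,0,0,0,0,0],
  [0,0.012,0,0,0,0,0],
  [0,0.012,0,0,0,0,0],
])

```text
clock: 11.2
tool_pos: [580.9, -9.0, 15.2]
tool_rot: [179.9, 0.3, -1.1]
contact_force: [-12.3, -0.4, 8.5]
gripper_width: 85.5
finger_force: 6.3
```

The tool has stopped advancing while the force rises, so the bricks are touching. I'll press a bit more to seat it square, then retreat.

Request:
carry_out([
  [0,0.005,0,0,0,0,0],
  [0,0.01,0,0,0,0,0],
  [0,0.015,0,0,0,0,0],
  [0,0.015,0,0,0,0,0],
])

```text
clock: 11.6
tool_pos: [580.9, -9.1, 15.0]
tool_rot: [179.9, 0.7, -1.0]
contact_force: [-21.0, -0.3, 15.8]
gripper_width: 85.0
finger_force: 10.3
```

Request:
carry_out([
  [0,-0.01,0,0,0,0,0],
  [0,-0.03,0,0,0,0,0],
  [0,-0.08,0,0,0,0,0],
  [0,-0.2,0,0,0,0,0],
  [0,-0.3,0,0,0,0,0],
  [0,-0.3,0,-0.25,0,0,0],
  [0,-0.3,0,-0.5,0,0,0],
  [0,-0.3,0,-0.75,0,0,0],
  [0,-0.3,0,-0.95,0,0,0],
  [0,-0.5,0,-0.95,0,0,0],
  [0,-0.7,0,-0.95,0,0,0],
  [0,-0.8,0,-0.95,0,0,0],
  [0,-0.8,0,-0.95,0,0,0],
])

```text
clock: 12.9
tool_pos: [425.3, -6.2, 205.9]
tool_rot: [179.9, -0.1, -1.1]
contact_force: [-0.1, 0.1, 0.6]
gripper_width: 85.3
finger_force: 0.0
```

Run:
```python
from h import *
t=bot.read_camera('top')
print(ends(t,range(128,156,4)).round(1)); print(ends(t,range(163,192,4)).round(1))
for u in(248,254,262,276,290,300,304):
    l=t['pixels'][110:215,u,2].astype(float); print(u,[round(ray(t,u,110+x,50)[0],1) for x in cross(l,150)], l[45:55].min())
cv2.imwrite('pics/t5.png',cv2.resize(t['pixels'][100:260,90:450,::-1],(800,356),interpolation=cv2.INTER_CUBIC))
```

```text
[[ 128.    86.4 -113.1]
 [ 132.    86.5 -112.7]
 [ 136.    86.6 -112.2]
 [ 140.    87.3 -112.1]
 [ 144.    87.8 -111.9]
 [ 148.    87.7 -111.9]
 [ 152.    89.  -111.9]]
[[ 163.    89.  -111.3]
 [ 167.    89.1 -111.3]
 [ 171.    89.2 -111.3]
 [ 175.    89.3 -111.2]
 [ 179.    89.9 -110.9]
 [ 183.    90.1 -110.6]
 [ 187.    90.2 -109.5]
 [ 191.    90.6 -109.2]]
248 [np.float64(794.1), np.float64(592.8)] 213.0
254 [np.float64(794.2), np.float64(592.9)] 211.0
262 [np.float64(792.9), np.float64(592.6)] 220.0
276 [np.float64(792.6), np.float64(592.3)] 230.0
290 [np.float64(792.5), np.float64(591.8)] 218.0
300 [np.float64(791.4), np.float64(590.1)] 204.0
304 [np.float64(791.3), np.float64(590.0)] 207.0
```

View pics/t5.png

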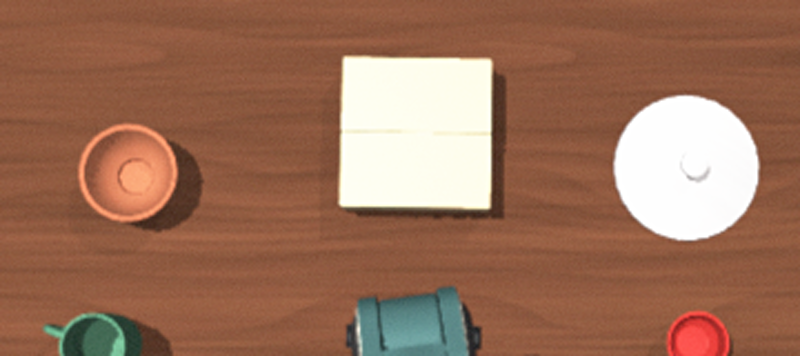

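The top view shows the two bricks flush along the seam at row 132, 201 mm overall, with ends lined up within about 1 mm. The mug, bowl, lid and ladle bowl are where they were, and the arm is clear, so I'm handing it in.

```bash
python3 -c "
from rig import bot
print(bot.sign_off())"
```

```text
the job is handed in; nothing more can be done
None
```

The loose brick was tipped flat and pushed flush against the laid brick, with ends lined up within about 1 mm, nothing else moved, and the job is handed in.

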